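# Unbolt the cookie carrier

## Task

The lid of the cookie carrier is bolted shut. With one fingertip press the long spring safety catch on the lid fully down and keep it down while the other fingertip pushes the bolt by its upright tab all the way open, and only then let the catch spring up and take the hand away. Just press and push: nothing is to be gripped or lifted, the carrier stays where it stands, and the jars and the bowl are left alone.

Things in the scene. Friction and masses are not known exactly. Their poses are not given: they have to be found in the camera images.
- carrier: Grey catering box 270 (x) by 330 (y) by 110 mm high, about 4 to 7 kg, loose on the table, turned at most 35 deg. Origin: centre of its underside. On its flat lid are bolt and catch, side by side, both along y. Its x axis points across them (catch at x = -28 mm, bolt at x = +28 mm), y in the direction in which the bolt opens, z up. A free 50 mm lies behind (-y of) the tab for a finger.
- bolt_tab (a point): Centre of the top of the bolt's upright steel tab, 48 mm above the lid, moves with the bolt. Tab: 26 mm wide (carrier x), 10 mm thick (y), pushed on its -y side towards carrier +y; shut, it is at carrier x +28, y -20 mm. It rises 36 mm from the flat bolt bar, whose top is 13 mm above the lid (guides 16 mm). A lug beside it meets the catch's tooth.
- catch_pad (a point): Centre of the flat top of the spring safety catch, moves with it. A dark steel bar, top 26 mm wide (carrier x) and 100 mm long (y), centred at carrier x -28, y -20 mm; its top is 26 mm above the lid when up, 18 mm fully pressed. A tip may slide along it while pressing. Bolt and catch centre lines are 56 mm apart: two level tips reach both, one on the catch, one behind the tab.
- catch (a joint): Travel of the catch downwards, m: 0 up, 0.008 fully pressed. A spring brings it back up; it takes 3 N to start it and 8 N to hold it fully down. Its tooth lets the bolt pass only when it is pressed more than about 6 mm. Once the bolt is open more than 24 mm the tooth can come up again behind the bolt's lug.
- bolt (a joint): Travel of the bolt towards carrier +y, m: 0 shut, 0.036 fully open (end stop). It rubs with about 3 N and stays where it is left. With the catch up it stops after about 5 mm against the catch's tooth. At the start it is shut, with up to 3 mm of play.
- sugar_jar: Small amber jar with white cap, 42 mm diameter, 50 mm high, 90 g, standing loose on the carrier's lid near the corner at carrier -x, +y. Origin: centre of its underside. To be left alone.
- shaker: Red jar with a broad white label and white cap, 56 mm diameter, 140 mm high, standing on the table beside the carrier. Origin: centre of its underside. To be left alone.
- bowl: White bowl, 130 mm diameter, 60 mm high, standing on the table beside the carrier. Origin: centre of its underside. To be left alone.

How it is judged:
On the way, in this order (a step that is already met when the one before it is completed fails the run):
1. the catch is pressed fully down while the bolt is still shut (value of joint catch above 0.0066 m and value of joint bolt below 0.01 m), for 0.1 s.
2. the bolt is fully open with the catch still held down (value of joint bolt above 0.032 m and value of joint catch above 0.005 m), for 0.1 s.
At the end, for the whole second after the job is handed in: The bolt is open to within 4 mm of its end stop, the catch has sprung back up (within 1.5 mm), and the carrier stands flat and still within 20 mm of where it was, with the jars and the bowl within 30 mm of where they were (value of joint bolt above 0.032 m and value of joint catch below 0.0015 m and linear speed of carrier below 0.01 m/s and height (world z) of carrier below 0.006 m and distance of carrier from where it was at the start of the episode below 0.02 m and angle between carrier's own z axis and vertical below 0.03 rad and not (distance of sugar_jar from where it was at the start of the episode above 0.03 m) and not (distance of shaker from where it was at the start of the episode above 0.03 m) and not (distance of bowl from where it was at the start of the episode above 0.03 m)); the robot touches nothing.
It fails at once if the carrier is lifted, tipped or dragged more than 20 mm (distance of carrier from where it was at the start of the episode above 0.02 m or height (world z) of carrier above 0.008 m or angle between carrier's own z axis and vertical above 0.06 rad).
It fails at once if a jar or the bowl is lifted, knocked or moved more than 30 mm (distance of any of sugar_jar, shaker, bowl from where it was at the start of the episode above 0.03 m or angle between any of sugar_jar, shaker, bowl's own z axis and vertical above 0.35 rad).
It also fails if it takes over 32 s, if anything falls off the work surface, if the arm or the gripper's body presses on something with over 40 N, if the wrist force passes 120 N, or if a joint passes its speed limit or range.

## Robot

A 7-joint arm with a two-finger parallel gripper is mounted at the origin on the work surface. World frame = base frame: x ahead of the robot, y to its left, z up, the work surface at z = 0. Lengths are in m, angles in rad, forces in N, time in s.
With the tool pointing down it reaches from about 0.4 to 0.85 m from the base axis. Payload 10.4 kg.
Tool frame: the origin (TCP) lies on the centre line of the jaws, within the pads' length; the fingertips stand r.finger_overhang ahead of it and the grasp point (between the pads) lies 5 mm behind it (r.finger_overhang is the distance from the TCP to the fingertips, in m); z points along the fingers, y is the line along which they close (so a half turn about z gives the same grasp; the last joint's range is limited). The gripper opens to 87 mm and grips with 3 to 60 N. Pads are 19 mm wide; open, the fingers measure 117 mm over their backs; the gripper's body (75 mm by 190 mm) begins 51 mm behind the grasp point.
Start: joints at [-1.132, 0.332, -0.065, 1.46, 0.022, 1.35, -0.088], TCP at [0.278, 0.56, 0.209] pointing down, gripper open.
Joint ranges: [-2.6, 2.6], [-0.5, 2.12], [-1.47, 1.34], [0.16, 2.42], [-1.27, 4.41], [0.06, 2.06], [-2.6, 2.6]. Speed limits (rad/s): [2.22, 2.22, 2.79, 2.79, 3.14, 3.14, 3.14].

## Interface

Orientations are given as a unit quaternion [x, y, z, w].
In Python, from bench import read_state, viewer, r gives the robot as it stands.
- The arm moves only by the tool carry_out, never from a script. Its argument "moves" is a list of rows, each a list of 6 numbers: the shift along the tool's x, y, z in units of 40 mm (1.0 is 40 mm), then the turn, a rotation vector about the tool's x, y, z in units of 8 degrees (1.0 is 8 degrees). A call has 1 to 20 rows; each row shifts and turns the commanded pose from where the row before left it, along the tool's axes as they then stand; what a row does not reach is not made up. A row lasts 1/8 s, in which the tool goes at most 62.5 mm and 10.7 degrees, less where a joint would pass 70% of its speed; a pose out of reach is approached as far as the arm can. A call is refused whole if a number of a shift passes 1 or a number of a turn 1, either way. A call with a gripper value outside its range is refused whole. "fingers" is the finger opening in mm, from 0 to 87, set as the call begins (left out, the last holds). The fingers move at their own pace and stop on an object; "force" is the grip in N (left out, the last holds). Time passes only in rows, so rows that do not move let the fingers close. It gives the time, the measured TCP pose, the force, the opening and the grip force at its end, in the units of the state.
- read_state(): the state, without advancing time (a new reading comes with each control period).
- viewer.camera(name): name is "scene" or "top" or "wrist"; returns a dict with "pixels" (400x640x3 uint8, red, green, blue), "range_z" (400x640 float32, m along the optical axis (not along the pixel's ray), 0 where there is no reading), "fx", "fy", "cx", "cy" (pixels), "xyz" and "orientation" of the camera in the world. Camera axes: x right, y down, z forward; pixel columns grow to the right and rows downward; lengths in m; the calibration is good to about 2 mm. A picture is of the moment at which its call begins.
- r.close_job(): hands the job in; it is judged then, once.
The state is a dict: "time": time; "joint_positions": joint angles; "joint_vel": joint speeds; "joint_torque": joint torques, N m; "ee_pos": TCP position; "eef_rot": TCP orientation; "ft_force": force on the tool from outside, world axes, zero at the start; "torque": the same for the moment, N m; "width": finger opening in m; "grip_force": force on a finger pad.
Only numpy, scipy, OpenCV 4.12 (cv2) and the standard library are available. Lean on these libraries where they do the work, as an engineer would, in place of code of your own. Each camera call takes 0.05 s, during which the arm holds its last target. There are 200 camera calls.

## Working session

There is one attempt and no reset: what is moved stays moved. The work goes in short steps, Python scripts to look and compute and a tool call to move; the robot and the scene stay as the last step left them, time stands still between calls to the robot, and variables do not carry over. Pictures are saved under pics/ and viewed, at most 10 in all, crops included, and the job is handed in when it is done.

Besides the shell and the picture viewer there is one more tool, called by a JSON object that holds its "method" and its "body", one argument or row to a line. carry_out: Moves the arm, as the interface text tells. Its arguments: {"type":"object","properties":{"moves":{"type":"array","items":{"type":"array","items":{"type":"number"}}},"fingers":{"type":"number"},"force":{"type":"number"}},"required":["moves"]}

```bash
mkdir -p pics; python3 - <<'E'
from bench import read_state, viewer, r
import cv2,pickle
s=read_state(); print({k:s[k] for k in("time","ee_pos","eef_rot","width","ft_force")}, r.finger_overhang)
d={n:viewer.camera(n) for n in("top","scene")}
pickle.dump(d,open('d.pkl','wb'))
for n,c in d.items():
    cv2.imwrite(f'pics/{n}0.png',c["pixels"][:,:,::-1]); print(n,c["xyz"],c["orientation"],c["fx"],c["cx"],c["cy"])
E
```

```text
{'time': 0.0, 'ee_pos': array([0.27831476, 0.55914361, 0.20856479]), 'eef_rot': array([ 2.28872211e-01,  9.73456213e-01, -7.04323829e-04, -1.26948838e-04]), 'width': 0.08672422630536511, 'ft_force': array([0.59589039, 0.32299251, 0.75840617])} 0.014
top [0.46640234 0.05449181 1.13181387] [ 0.71327106 -0.69769804  0.04178456 -0.05211425] 397.48011603419195 318.9937959591429 203.46785321570277
scene [1.34468216 0.50785485 0.78040374] [ 0.43477686  0.78315615 -0.38685448 -0.2190414 ] 484.3872425825015 316.64590019581965 199.35945974174552
```

View pics/top0.png

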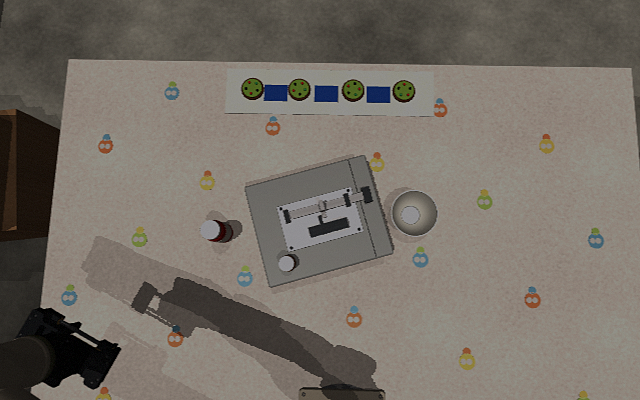

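View pics/scene0.png

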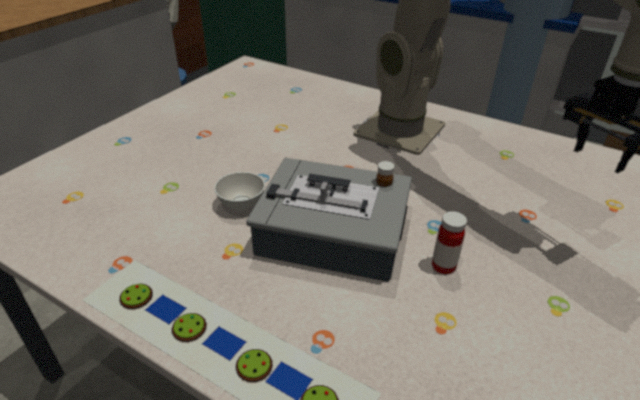

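The top view shows the carrier centred near (318,221) and the jar at (288,263). The catch bar is at (328,228) and the tab at (323,207). The bolt opens to the left in the image, about +y in the world. The scene view agrees with this. Next I measure with range data and colour masks.

```bash
cat > h.py <<'E'
import numpy as np,cv2,pickle
from scipy.spatial.transform import Rotation as R
def cloud(c):
    v,u=np.mgrid[:400,:640]; z=c["range_z"]
    p=np.stack([(u-c["cx"])/c["fx"]*z,(v-c["cy"])/c["fy"]*z,z],-1)
    P=p@R.from_quat(c["orientation"]).as_matrix().T+c["xyz"]; P[z==0]=np.nan; return P
E
python3 - <<'E'
from h import *
d=pickle.load(open('d.pkl','rb'))
for n in d:
    c=d[n];P=cloud(c);x,y,z=P[...,0],P[...,1],P[...,2]
    near=(x>.25)&(x<.65)&(abs(y-.06)<.25)
    lid=near&(abs(z-.11)<.02)&(c["range_z"]>0)
    print(n,'lid z',np.median(z[lid]))
    m=near&(z>.09)&(z<.2)
    k,l,st,_=cv2.connectedComponentsWithStats(m.astype(np.uint8)); i=1+np.argmax(st[1:,4])
    rect=cv2.minAreaRect(P[l==i][:,:2].astype(np.float32)); print('rect',rect)
    print(cv2.boxPoints(rect))
    g=c["pixels"].max(-1)
    hi=(l==i)&(z>.1205)
    k,l2,st,ce=cv2.connectedComponentsWithStats(hi.astype(np.uint8))
    for j in range(1,k):
        if st[j,4]>3: q=P[l2==j]; print(st[j],q.mean(0).round(4),'maxz',q[:,2].max().round(4), [round(float(t),3) for t in cv2.minAreaRect(q[:,:2].astype(np.float32))[1]])
    t=near&(z>.147)&(l==i)
    print('tab',t.sum(),P[t].mean(0) if t.any() else '')
c=d["top"]; cv2.imwrite('pics/crop1.png',cv2.resize(c["pixels"][150:295,235:400,::-1],None,fx=4,fy=4,interpolation=cv2.INTER_CUBIC))
E
```

```text
top lid z 0.1105922438916267
rect ((0.5616773366928101, 0.07512292265892029), (0.27007952332496643, 0.3308122158050537), 16.617094039916992)
[[ 0.3849753   0.19500333]
 [ 0.4795791  -0.12199327]
 [ 0.73837936 -0.04475749]
 [ 0.6437756   0.27223912]]
[ 290  186   82   52 1146] [0.579  0.0394 0.1295] maxz 0.1616 [0.085, 0.212]
[283 210   7  13  60] [0.5663 0.1545 0.1256] maxz 0.1298 [0.034, 0.012]
[278 255  17  17 231] [0.4489 0.1467 0.1553] maxz 0.1638 [0.04, 0.037]
tab 243 [0.47534619 0.13301132 0.15910989]
scene lid z 0.11157868275387706
rect ((0.5615672469139099, 0.07553574442863464), (0.27036190032958984, 0.3326129913330078), 15.51388931274414)
[[ 0.3868292   0.19962585]
 [ 0.4757939  -0.12086859]
 [ 0.7363053  -0.04855436]
 [ 0.6473406   0.27194008]]
[376 161  18  24 350] [0.4588 0.1523 0.1459] maxz 0.1659 [0.042, 0.04]
[ 266  173   94   35 1128] [0.5847 0.044  0.1299] maxz 0.1614 [0.089, 0.213]
[360 199   8  13  65] [0.5714 0.1563 0.1258] maxz 0.1288 [0.039, 0.012]
tab 248 [0.48951415 0.13134434 0.15718218]
```

View pics/crop1.png

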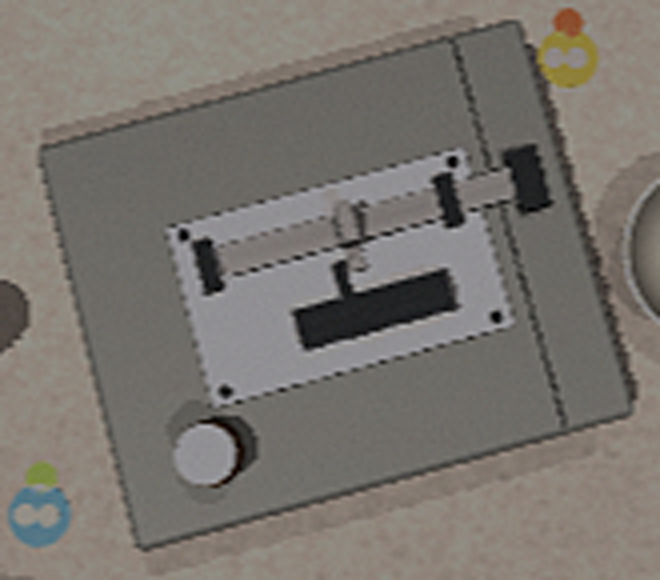

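The enlarged crop shows the catch pad centred at crop (375,309), which is image (328.7,227.2). The tab top is at crop (348,215), about image (322,204). The catch's tooth is at crop (343,275).

```bash
python3 - <<'E'
from h import *
from bench import read_state
d=pickle.load(open('d.pkl','rb'))
tabs=[];pads=[]
for n in d:
    c=d[n];P=cloud(c);x,y,z=P[...,0],P[...,1],P[...,2]
    for a in (15.5,16.):
        pass
    near=(np.hypot(x-.56,y-.075)<.09)
    t=near&(z>.15)&(z<.17); q=P[t]; tab=q.mean(0)
    p=near&(z>.1295)&(z<.142)&(c["pixels"].max(-1)<75)
    k,l,st,_=cv2.connectedComponentsWithStats(p.astype(np.uint8)); i=1+np.argmax(st[1:,4])
    q2=P[l==i]; rp=cv2.minAreaRect(q2[:,:2].astype(np.float32))
    print(n,'tab',tab,t.sum(),cv2.minAreaRect(q[:,:2].astype(np.float32)),'\n pad',q2.mean(0),st[i],rp)
# plane cast from top image
c=d['top'];M=R.from_quat(c['orientation']).as_matrix()
for name,u,v,h in(('pad',328.7,227.2,.136),('tab',322,204.3,.158)):
    r_=M@np.array([(u-c['cx'])/c['fx'],(v-c['cy'])/c['fy'],1]);s=(h-c['xyz'][2])/r_[2];print(name,c['xyz']+s*r_)
# dark contour of pad in top, cast to .136
g=c['pixels'].max(-1); m=np.zeros_like(g);m[213:243,300:356]=g[213:243,300:356]<70
ct=max(cv2.findContours(m,0,1)[0],key=cv2.contourArea);rr=cv2.minAreaRect(ct);print(rr)
for a in(15.,16.):
    A=np.radians(a);X=np.array([np.cos(A),np.sin(A)]);Y=np.array([-np.sin(A),np.cos(A)]);o=np.array([.5616,.0753])
    print(a,'pred tab',o+.028*X-.02*Y,'pad',o-.028*X-.02*Y)
s=read_state();print(R.from_quat(s['eef_rot']).as_matrix().round(4))
E
```

```text
top tab [0.59309356 0.06637573 0.15753177] 45 ((0.5933785438537598, 0.06622674316167831), (0.02664816379547119, 0.009793289005756378), 16.87105941772461) 
 pad [0.54055565 0.0466732  0.13572027] [308 217  41  20 402] ((0.5405759215354919, 0.04684668406844139), (0.0256477203220129, 0.09832873195409775), 16.670623779296875)
scene tab [0.59765522 0.06771928 0.15689508] 54 ((0.5945425033569336, 0.06643354892730713), (0.031990811228752136, 0.010576499626040459), 18.313859939575195) 
 pad [0.54341121 0.04979744 0.13614473] [308 174  42  14 295] ((0.5426039695739746, 0.04827786982059479), (0.02979700081050396, 0.09753929078578949), 15.683533668518066)
pad [0.53986605 0.04489788 0.136     ]
tab [0.59450826 0.06277445 0.158     ]
((327.3419494628906, 222.8642578125), (19.105205535888672, 40.02078628540039), 74.35775756835938)
15.0 pred tab [0.5938223  0.06322842] pad [0.53973046 0.04873455]
16.0 pred tab [0.59402807 0.06379261] pad [0.54019742 0.04835692]
[[-8.953e-01  4.455e-01 -5.000e-04]
 [ 4.455e-01  8.953e-01 -1.100e-03]
 [-1.000e-04 -1.200e-03 -1.000e+00]]
```

{"method": "carry_out", "body": {
  "moves": [
    [0,0,-1,0,0,0],
    [-0.83,-0.56,0,0,0,0],
    [-0.83,-0.56,0,0,0,0],
    [-0.83,-0.56,0,0,0,0],
    [-0.83,-0.56,0,0,0,0],
    [-0.83,-0.56,0,0,0,0],
    [-0.83,-0.56,0,0,0,0],
    [-0.83,-0.56,0,0,0,0],
    [-0.83,-0.56,0,0,0,0],
    [-0.83,-0.56,0,0,0,0],
    [-0.83,-0.56,0,0,0,0],
    [-0.83,-0.56,0,0,0,0],
    [-0.83,-0.56,0,0,0,0],
    [-0.83,-0.56,0,0,0,0],
    [-0.83,-0.56,0,0,0,0],
    [-0.83,-0.56,0,0,0,0],
    [0,0,0,0,0,0]
  ],
  "fingers": 41
}}

```text
time: 2.22
ee_pos: [0.5752, 0.0332, 0.2488]
eef_rot: [0.231, 0.973, -0.001, -0.0]
ft_force: [-0.1, 1.0, -0.0]
width: 0.0407
grip_force: 0.0
```

{"method": "carry_out", "body": {
  "moves": [
    [0,0,0,0,0,1],
    [0,0,0,0,0,1],
    [0,0,0,0,0,1],
    [0,0,0,0,0,1],
    [0,0,0,0,0,1],
    [0,0,0,0,0,0.9],
    [0,0,0,0,0,0],
    [0,0,0,0,0,0]
  ]
}}

```text
time: 3.22
ee_pos: [0.5744, 0.0374, 0.2492]
eef_rot: [0.598, 0.801, 0.0, -0.0]
ft_force: [-0.5, 0.2, -0.4]
width: 0.0408
grip_force: 0.0
```

```bash
cat > g.py <<'E'
from h import *
from bench import read_state
def rep():
    s=read_state();M=R.from_quat(s['eef_rot']).as_matrix();A=np.radians(16.3)
    X=np.array([np.cos(A),np.sin(A)]);Y=np.array([-np.sin(A),np.cos(A)]);d=s['ee_pos'][:2]-[.5615,.0756]
    print('t',s['time'],'carrier xy mm',(d@X*1e3).round(1),(d@Y*1e3).round(1),'tip above lid',((s['ee_pos'][2]-.014-.11)*1e3).round(1),'yaw y',np.degrees(np.arctan2(M[1,1],M[0,1])).round(2),'tilt',M[:2,2].round(4),'w',s['width'],'F',s['ft_force'].round(1),s['torque'].round(2))
E
python3 - <<'E'
from g import *; rep()
from bench import viewer
c=viewer.camera('top');cv2.imwrite('pics/t2.png',cv2.resize(c["pixels"][130:320,200:440,::-1],None,fx=3,fy=3))
E
```

```text
t 3.225 carrier xy mm 1.7 -40.2 tip above lid 125.2 yaw y 16.54 tilt [-0.0003  0.0003] w 0.04078406396011475 F [-0.5  0.2 -0.4] [-0.11 -0.05  0.03]
```

{"method": "carry_out", "body": {
  "moves": [
    [-0.1,-0.04,0.6,0,0,0],
    [0,0,0.6,0,0,0],
    [0,0,0.5,0,0,0],
    [0,0,0.4,0,0,0],
    [0,0,0.2,0,0,0],
    [0,0,0,0,0,0],
    [0,0,0,0,0,0]
  ]
}}

```text
time: 4.15
ee_pos: [0.5746, 0.0326, 0.1581]
eef_rot: [0.599, 0.8, 0.0, 0.0]
ft_force: [0.3, -0.5, 1.0]
width: 0.0412
grip_force: 0.0
```

```bash
python3 - <<'E'
from g import *; rep()
from bench import viewer
c=viewer.camera('scene');cv2.imwrite('pics/s3.png',cv2.resize(c["pixels"][120:270,220:430,::-1],None,fx=3.5,fy=3.5,interpolation=cv2.INTER_CUBIC))
E
```

```text
t 4.15 carrier xy mm 0.5 -45.0 tip above lid 34.1 yaw y 16.35 tilt [0.001  0.0003] w 0.041172358758144 F [ 0.3 -0.5  1. ] [-0.04  0.03  0.06]
```

View pics/s3.png

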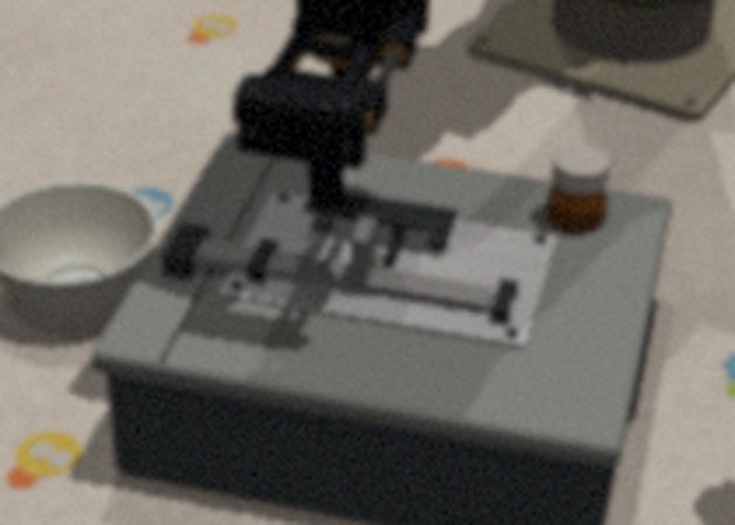

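The crop shows one dark finger with its tip at about (330,205), close to the catch's near end, and the tab at about (340,245). I'll check both tips by projecting their expected positions.

```bash
python3 - <<'E'
from g import *
from bench import viewer
s=read_state();M=R.from_quat(s['eef_rot']).as_matrix()
c=viewer.camera('scene');im=cv2.resize(c["pixels"][140:220,250:370,::-1],None,fx=6,fy=6,interpolation=cv2.INTER_CUBIC)
im=cv2.convertScaleAbs(im,alpha=1.8,beta=20)
C=R.from_quat(c['orientation']).as_matrix()
A=np.radians(16.3);X=np.array([np.cos(A),np.sin(A),0]);Y=np.array([-np.sin(A),np.cos(A),0]);o=np.array([.5615,.0756,0])
pts={'b':s['ee_pos']+M@[0,.028,.014],'c':s['ee_pos']+M@[0,-.028,.014],'tab':o+.028*X-.02*Y+[0,0,.158],'pad':o-.028*X-.02*Y+[0,0,.136]}
for n,p in pts.items():
    q=C.T@(p-c['xyz']);u=(c['fx']*q[0]/q[2]+c['cx']-250)*6;v=(c['fy']*q[1]/q[2]+c['cy']-140)*6;print(n,p,u,v)
    cv2.circle(im,(int(u),int(v)),5,(0,0,255),1)
cv2.imwrite('pics/s4.png',im)
E
```

```text
b [0.60154271 0.04047938 0.14414897] 370.71964829009517 291.25624560487205
c [0.5478061  0.02471959 0.14407892] 410.1579721403946 209.88451590370204
tab [0.59398788 0.06426256 0.158     ] 436.30057834356535 270.8573387696494
pad [0.54023879 0.04854523 0.136     ] 472.5295597640503 236.33122902462037
```

View pics/s4.png

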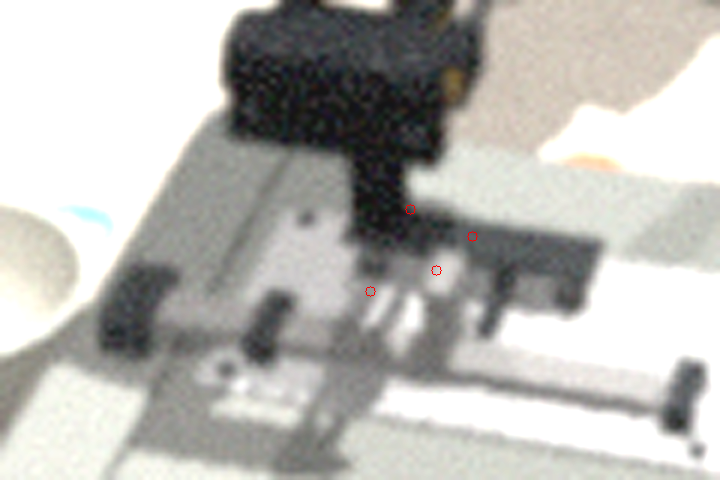

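```bash
python3 - <<'E'
from g import *
from bench import viewer
P=cloud(viewer.camera('scene'))
A=np.radians(16.3);X=np.array([np.cos(A),np.sin(A)]);Y=np.array([-np.sin(A),np.cos(A)])
for u in (311,314,317):
  for v in range(164,196,3):
    p=P[v,u];d=p[:2]-[.5615,.0756];print(u,v,(d@X*1e3).round(),(d@Y*1e3).round(),((p[2]-.11)*1e3).round())
E
```

```text
311 164 90.0 -29.0 141.0
311 167 35.0 -45.0 96.0
311 170 29.0 -47.0 84.0
311 173 26.0 -48.0 74.0
311 176 30.0 -46.0 69.0
311 179 -18.0 -60.0 26.0
311 182 -24.0 -62.0 14.0
311 185 -22.0 -61.0 6.0
311 188 -9.0 -57.0 7.0
311 191 1.0 -55.0 6.0
311 194 21.0 -49.0 13.0
314 164 89.0 -23.0 141.0
314 167 87.0 -24.0 133.0
314 170 31.0 -39.0 86.0
314 173 30.0 -40.0 78.0
314 176 33.0 -39.0 72.0
314 179 -18.0 -53.0 27.0
314 182 -31.0 -57.0 9.0
314 185 -24.0 -55.0 6.0
314 188 -15.0 -52.0 4.0
314 191 -4.0 -49.0 4.0
314 194 22.0 -42.0 15.0
317 164 86.0 -18.0 140.0
317 167 88.0 -17.0 134.0
317 170 nan nan nan
317 173 28.0 -33.0 78.0
317 176 30.0 -33.0 72.0
317 179 28.0 -33.0 62.0
317 182 -16.0 -45.0 22.0
317 185 -28.0 -48.0 4.0
317 188 -16.0 -45.0 5.0
317 191 -4.0 -42.0 5.0
317 194 4.0 -39.0 3.0
```

The range data shows the visible finger ending about 66 mm above the lid, where I expected 34. I'll check with the wrist camera before pressing.

```bash
python3 - <<'E'
from g import *
from bench import viewer,r
print([a for a in dir(r) if a[0]!='_'])
c=viewer.camera('wrist');cv2.imwrite('pics/w5.png',cv2.convertScaleAbs(c["pixels"][:,:,::-1],alpha=1.6,beta=15))
s=read_state();M=R.from_quat(s['eef_rot']).as_matrix();C=R.from_quat(c['orientation']).as_matrix()
print('cam in tool',M.T@(c['xyz']-s['ee_pos']),c['fx'])
for n,p in {'b':[0,.028,.014],'c':[0,-.028,.014],'b0':[0,.028,-.02],'c0':[0,-.028,-.02]}.items():
    q=C.T@(s['ee_pos']+M@p-c['xyz']);print(n,c['fx']*q[0]/q[2]+c['cx'],c['fy']*q[1]/q[2]+c['cy'],q[2])
P=cloud(c);T=(P-s['ee_pos'])@M  # tool coords
np.save('wT.npy',T)
near=(abs(T[...,2])<.05)&(abs(T[...,0])<.015)&(abs(T[...,1])<.06)&(T[...,2]<.02)
print(near.sum(), [ (round(a*1e3),round(b*1e3),round(e*1e3)) for a,b,e in T[near][::max(1,near.sum()//20)]])
E
```

```text
['PlanningError', 'close_job', 'finger_overhang']
cam in tool [ 0.07310861  0.00116003 -0.17648922] 292.04050709403265
b 360.59245249137473 228.4782034097295 0.20309951417194383
c 280.07112263486067 228.46016377285488 0.20310965743796044
b0 368.0107280425258 249.46239189177393 0.17033875487347055
c0 272.0034444746795 249.4396334664822 0.1703488981394872
1429 [(15, -35, 20), (3, -17, 20), (9, -21, -14), (-6, -20, 20), (10, -22, -21), (11, -26, -28), (11, 27, -29), (-11, -21, 19), (11, -27, -34), (9, 22, -32), (11, -25, -39), (7, 21, -30), (12, 30, -42), (9, -23, -39), (0, 21, -21), (10, 25, -42), (11, 29, -46), (11, -31, -49), (11, -27, -49), (-3, 21, -22), (3, 21, -36)]
```

View pics/w5.png

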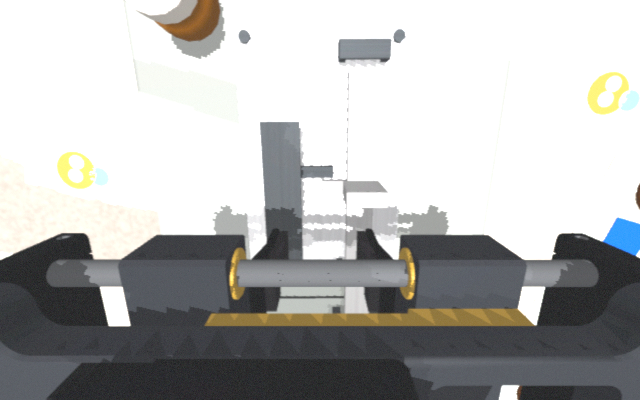

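The wrist view shows both fingers level, with tips at about (270,232) and (370,232). The catch lies ahead of the left finger at (282,190) and the tab ahead of the right finger at (365,190). I'll get the tip depth numerically.

```bash
python3 - <<'E'
from h import *
T=np.load('wT.npy')*1e3
for u in (264,270,276,364,370,376):
    print(u,[(v,*T[v,u].round().astype(int)) if np.isfinite(T[v,u]).all() else v for v in range(212,262,5)])
E
```

```text
264 [(212, np.int64(10), np.int64(-40), np.int64(22)), (217, np.int64(-2), np.int64(-45), np.int64(44)), (222, np.int64(-6), np.int64(-45), np.int64(43)), (227, np.int64(-10), np.int64(-45), np.int64(44)), (232, np.int64(-14), np.int64(-46), np.int64(43)), (237, np.int64(-18), np.int64(-45), np.int64(42)), (242, np.int64(-23), np.int64(-46), np.int64(43)), (247, np.int64(11), np.int64(-28), np.int64(-41)), (252, np.int64(11), np.int64(-27), np.int64(-47)), (257, np.int64(11), np.int64(-26), np.int64(-52))]
270 [(212, np.int64(10), np.int64(-36), np.int64(21)), (217, np.int64(6), np.int64(-36), np.int64(21)), (222, np.int64(2), np.int64(-36), np.int64(21)), (227, np.int64(-1), np.int64(-36), np.int64(20)), (232, np.int64(-5), np.int64(-36), np.int64(21)), 237, (242, np.int64(11), np.int64(-26), np.int64(-34)), (247, np.int64(11), np.int64(-25), np.int64(-41)), (252, np.int64(10), np.int64(-25), np.int64(-44)), (257, np.int64(10), np.int64(-24), np.int64(-49))]
276 [(212, np.int64(10), np.int64(-31), np.int64(21)), (217, np.int64(6), np.int64(-32), np.int64(20)), (222, np.int64(3), np.
[... 1174 characters left out ...]
 (242, np.int64(11), np.int64(26), np.int64(-34)), (247, np.int64(9), np.int64(26), np.int64(-37)), (252, np.int64(10), np.int64(25), np.int64(-44)), (257, np.int64(10), np.int64(24), np.int64(-49))]
376 [(212, np.int64(3), np.int64(44), np.int64(42)), (217, np.int64(-1), np.int64(44), np.int64(43)), (222, np.int64(-5), np.int64(44), np.int64(42)), (227, np.int64(-10), np.int64(44), np.int64(43)), (232, np.int64(-14), np.int64(45), np.int64(43)), (237, np.int64(-18), np.int64(45), np.int64(42)), (242, np.int64(11), np.int64(30), np.int64(-34)), (247, np.int64(11), np.int64(28), np.int64(-41)), (252, np.int64(11), np.int64(27), np.int64(-47)), (257, np.int64(11), np.int64(26), np.int64(-52))]
```

Both cameras put the physical tips about 15 mm behind the TCP, not 14 mm ahead of it. I'll approach in small steps and watch the force in case either figure is right.

{"method": "carry_out", "body": {
  "moves": [
    [0,0,0.15,0,0,0],
    [0,0,0,0,0,0]
  ]
}}

```text
time: 4.6
ee_pos: [0.5738, 0.0326, 0.1507]
eef_rot: [0.599, 0.8, -0.0, -0.0]
ft_force: [0.8, -0.7, -0.8]
width: 0.0409
grip_force: 0.0
```

{"method": "carry_out", "body": {
  "moves": [
    [0,0,0.08,0,0,0],
    [0,0,0,0,0,0]
  ]
}}

```text
time: 4.85
ee_pos: [0.574, 0.0326, 0.1478]
eef_rot: [0.599, 0.8, -0.0, -0.0]
ft_force: [0.9, 0.0, 0.7]
width: 0.0409
grip_force: 0.0
```

{"method": "carry_out", "body": {
  "moves": [
    [0,0,0.08,0,0,0],
    [0,0,0,0,0,0]
  ]
}}

```text
time: 5.1
ee_pos: [0.574, 0.0326, 0.1447]
eef_rot: [0.599, 0.8, -0.0, -0.0]
ft_force: [0.3, 0.0, 0.1]
width: 0.0409
grip_force: 0.0
```

There is no force where the nominal overhang would already be pressing the catch, so the cameras' figure holds. I'll keep going carefully.

{"method": "carry_out", "body": {
  "moves": [
    [0,0,0.1,0,0,0],
    [0,0,0,0,0,0]
  ]
}}

```text
time: 5.35
ee_pos: [0.574, 0.0325, 0.1405]
eef_rot: [0.599, 0.8, -0.0, -0.0]
ft_force: [-0.2, -0.6, -0.3]
width: 0.0406
grip_force: 0.0
```

{"method": "carry_out", "body": {
  "moves": [
    [0,0,0.1,0,0,0],
    [0,0,0,0,0,0]
  ]
}}

```text
time: 5.6
ee_pos: [0.574, 0.0326, 0.1365]
eef_rot: [0.599, 0.8, -0.0, -0.0]
ft_force: [0.3, -0.2, 0.1]
width: 0.0414
grip_force: 0.0
```

{"method": "carry_out", "body": {
  "moves": [
    [0,0,0.1,0,0,0],
    [0,0,0,0,0,0]
  ]
}}

```text
time: 5.85
ee_pos: [0.574, 0.0326, 0.1325]
eef_rot: [0.599, 0.8, -0.0, -0.0]
ft_force: [-0.1, 1.1, 0.8]
width: 0.0408
grip_force: 0.0
```

```bash
python3 - <<'E'
from g import *; rep()
from bench import viewer
c=viewer.camera('scene');cv2.imwrite('pics/s6.png',cv2.convertScaleAbs(cv2.resize(c["pixels"][130:220,250:380,::-1],None,fx=6,fy=6,interpolation=cv2.INTER_CUBIC),alpha=1.6,beta=15))
s=read_state();M=R.from_quat(s['eef_rot']).as_matrix();T=(cloud(viewer.camera('wrist'))-s['ee_pos'])@M*1e3
for u in (273,276,279,361,364,367,370): print(u,[(v,*T[v,u].round().tolist()) for v in range(218,242,3)])
E
```

```text
t 5.85 carrier xy mm -0.1 -44.8 tip above lid 8.5 yaw y 16.34 tilt [-0.0006 -0.    ] w 0.04083838800694154 F [-0.1  1.1  0.8] [-0.1   0.07  0.02]
273 [(218, 14.0, -29.0, -4.0), (221, 12.0, -29.0, -5.0), (224, 10.0, -30.0, -4.0), (227, 8.0, -30.0, -4.0), (230, 11.0, -27.0, -18.0), (233, 11.0, -27.0, -22.0), (236, 11.0, -26.0, -25.0), (239, 11.0, -25.0, -31.0)]
276 [(218, 14.0, -27.0, -5.0), (221, 12.0, -28.0, -5.0), (224, 10.0, -28.0, -5.0), (227, 8.0, -28.0, -4.0), (230, 11.0, -26.0, -18.0), (233, 11.0, -25.0, -22.0), (236, 11.0, -24.0, -25.0), (239, 10.0, -24.0, -28.0)]
279 [(218, 14.0, -26.0, -4.0), (221, 12.0, -26.0, -4.0), (224, 10.0, -26.0, -4.0), (227, 8.0, -26.0, -4.0), (230, 6.0, -26.0, -4.0), (233, 9.0, -24.0, -18.0), (236, 9.0, -23.0, -22.0), (239, 10.0, -22.0, -28.0)]
361 [(218, 21.0, 22.0, -25.0), (221, 20.0, 22.0, -26.0), (224, 6.0, 27.0, 8.0), (227, 3.0, 27.0, 8.0), (230, 1.0, 27.0, 8.0), (233, 10.0, 24.0, -19.0), (236, 9.0, 23.0, -22.0), (239, 10.0, 23.0, -27.0)]
364 [(218, 22.0, 24.0, -26.0), (221, 20.0, 24.0, -26.0), (224, 5.0, 29.0, 10.0), (227, 3.0, 29.0, 9.0), (230, 1.0, 30.0, 9.0), (233, 10.0, 25.0, -19.0), (236, 9.0, 25.0, -22.0), (239, 10.0, 24.0, -28.0)]
367 [(218, 22.0, 26.0, -26.0), (221, 20.0, 26.0, -26.0), (224, 5.0, 31.0, 9.0), (227, 3.0, 31.0, 8.0), (230, 11.0, 27.0, -18.0), (233, 11.0, 27.0, -21.0), (236, 10.0, 26.0, -24.0), (239, 10.0, 26.0, -27.0)]
370 [(218, 21.0, 27.0, -26.0), (221, 20.0, 27.0, -26.0), (224, 5.0, 33.0, 9.0), (227, 3.0, 34.0, 10.0), (230, 11.0, 29.0, -17.0), (233, 11.0, 28.0, -21.0), (236, 11.0, 27.0, -27.0), (239, 11.0, 27.0, -30.0)]
```

View pics/s6.png

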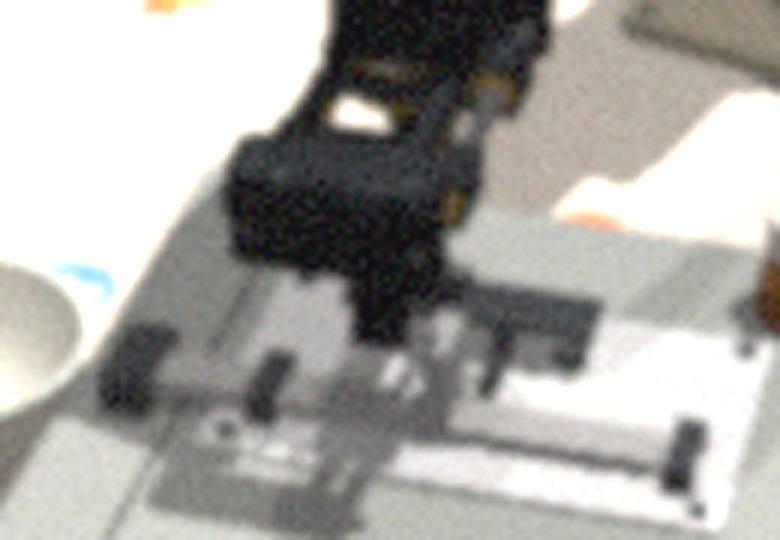

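The scene crop shows the front finger behind the tab, with its tip at about (385,340) and the tab at about (440,330). Range gives a gap of about 12 mm from tip to catch.

{"method": "carry_out", "body": {
  "moves": [
    [0,0,0.1,0,0,0],
    [0,0,0.1,0,0,0],
    [0,0,0,0,0,0]
  ]
}}

```text
time: 6.32
ee_pos: [0.5739, 0.0326, 0.1244]
eef_rot: [0.599, 0.8, -0.0, -0.0]
ft_force: [0.0, -0.3, 0.1]
width: 0.0413
grip_force: 0.0
```

{"method": "carry_out", "body": {
  "moves": [
    [0,0,0.08,0,0,0],
    [0,0,0,0,0,0]
  ]
}}

```text
time: 6.58
ee_pos: [0.5744, 0.0326, 0.1219]
eef_rot: [0.599, 0.8, 0.0, 0.0]
ft_force: [-0.7, -0.3, 2.8]
width: 0.0411
grip_force: 1.5
```

{"method": "carry_out", "body": {
  "moves": [
    [0,0,0.05,0,0,0],
    [0,0,0,0,0,0]
  ]
}}

```text
time: 6.82
ee_pos: [0.5744, 0.0326, 0.1199]
eef_rot: [0.599, 0.8, 0.0, 0.0]
ft_force: [0.2, -0.7, 5.3]
width: 0.0408
grip_force: 2.1
```

{"method": "carry_out", "body": {
  "moves": [
    [0,0,0.05,0,0,0],
    [0,0,0,0,0,0]
  ]
}}

```text
time: 7.08
ee_pos: [0.5744, 0.0325, 0.1179]
eef_rot: [0.599, 0.8, 0.0, 0.0]
ft_force: [-0.6, 0.2, 5.3]
width: 0.0412
grip_force: 2.7
```

Contact came at TCP z ≈ 0.122, and the force matches the catch spring. Now I press fully.

{"method": "carry_out", "body": {
  "moves": [
    [0,0,0.05,0,0,0],
    [0,0,0.03,0,0,0],
    [0,0,0,0,0,0]
  ]
}}

```text
time: 7.45
ee_pos: [0.5745, 0.0325, 0.1151]
eef_rot: [0.599, 0.8, 0.0, 0.0]
ft_force: [-1.7, 0.3, 8.3]
width: 0.0411
grip_force: 4.3
```

{"method": "carry_out", "body": {
  "moves": [
    [0,0,0.03,0,0,0],
    [0,0,0,0,0,0]
  ]
}}

```text
time: 7.7
ee_pos: [0.5746, 0.0325, 0.1148]
eef_rot: [0.6, 0.8, 0.001, 0.0]
ft_force: [-4.7, -1.5, 16.9]
width: 0.0415
grip_force: 8.4
```

The catch has bottomed out at about 17 N. Now I slide towards +y.

{"method": "carry_out", "body": {
  "moves": [
    [0.1,0,0,0,0,0],
    [0.1,0,0,0,0,0],
    [0.1,0,0,0,0,0],
    [0.1,0,0,0,0,0],
    [0,0,0,0,0,0]
  ]
}}

```text
time: 8.32
ee_pos: [0.5719, 0.0449, 0.1152]
eef_rot: [0.6, 0.8, 0.0, 0.003]
ft_force: [1.9, -8.9, 12.8]
width: 0.0409
grip_force: 7.5
```

```bash
python3 -c "
from g import *;rep()"
```

```text
t 8.325 carrier xy mm 1.3 -32.4 tip above lid -8.8 yaw y 16.21 tilt [ 0.0049 -0.0027] w 0.04092993389735733 F [ 1.9 -8.9 12.8] [-2.26 -0.32  0.15]
```

{"method": "carry_out", "body": {
  "moves": [
    [0.1,0,0.02,0,0,0],
    [0.1,0,0,0,0,0],
    [0.1,0,0,0,0,0],
    [0.1,0,0,0,0,0],
    [0,0,0,0,0,0]
  ]
}}

```text
time: 8.95
ee_pos: [0.5681, 0.0587, 0.1152]
eef_rot: [0.601, 0.799, 0.0, 0.004]
ft_force: [2.5, -12.8, 19.4]
width: 0.041
grip_force: 10.6
```

```bash
python3 - <<'E'
from g import *;rep()
from bench import viewer
c=viewer.camera('top');cv2.imwrite('pics/t7.png',cv2.convertScaleAbs(cv2.resize(c["pixels"][150:295,235:400,::-1],None,fx=4,fy=4,interpolation=cv2.INTER_CUBIC),alpha=1.5))
E
```

```text
t 8.95 carrier xy mm 1.6 -18.0 tip above lid -8.8 yaw y 16.14 tilt [ 0.0062 -0.0039] w 0.041035117723394056 F [  2.5 -12.8  19.4] [-3.31 -0.23  0.21]
```

View pics/t7.png

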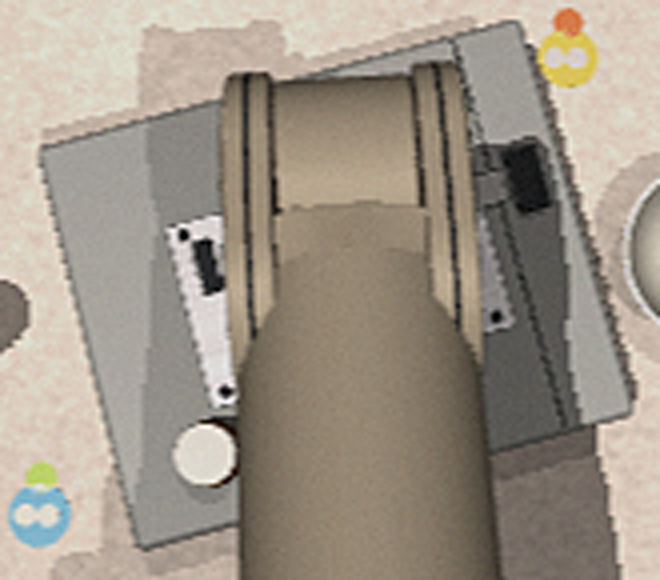

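The arm hides the bolt in this view. The carrier corners at (520,22), (632,410) and (143,548) match the first crop, so it has not moved. Continuing.

{"method": "carry_out", "body": {
  "moves": [
    [0.1,0,0,0,0,0],
    [0.1,0,0,0,0,0],
    [0.1,0,0,0,0,0],
    [0.1,0,0,0,0,0],
    [0,0,0,0,0,0]
  ]
}}

```text
time: 9.62
ee_pos: [0.5637, 0.0737, 0.1152]
eef_rot: [0.601, 0.799, 0.0, 0.004]
ft_force: [3.1, -15.6, 19.5]
width: 0.0411
grip_force: 13.2
```

```bash
python3 -c "
from g import *;rep()"
```

```text
t 9.625 carrier xy mm 1.6 -2.5 tip above lid -8.8 yaw y 16.09 tilt [ 0.0063 -0.0041] w 0.041086845404793 F [  3.1 -15.6  19.5] [-3.59 -0.21  0.04]
```

{"method": "carry_out", "body": {
  "moves": [
    [0.05,0,0,0,0,0],
    [0,0,0,0,0,0]
  ]
}}

```text
time: 9.88
ee_pos: [0.5637, 0.0738, 0.1152]
eef_rot: [0.602, 0.799, -0.0, 0.005]
ft_force: [5.4, -21.5, 17.4]
width: 0.0409
grip_force: 14.0
```

{"method": "carry_out", "body": {
  "moves": [
    [0.05,0,0,0,0,0],
    [0,0,0,0,0,0]
  ]
}}

```text
time: 10.12
ee_pos: [0.5636, 0.0739, 0.1152]
eef_rot: [0.603, 0.798, -0.001, 0.005]
ft_force: [7.7, -24.9, 17.5]
width: 0.0407
grip_force: 16.6
```

```bash
python3 -c "
from g import *;rep()"
```

```text
t 10.125 carrier xy mm 1.5 -2.2 tip above lid -8.8 yaw y 15.9 tilt [ 0.008  -0.0076] w 0.04070710296226049 F [  7.7 -24.9  17.5] [-5.64 -1.29 -0.22]
```

The tool has stalled with force rising, so it is likely at the end stop. I'll measure the tab's travel before releasing.

```bash
python3 - <<'E'
from g import *
from bench import viewer
A=np.radians(16.3);X=np.array([np.cos(A),np.sin(A)]);Y=np.array([-np.sin(A),np.cos(A)]);o=[.5615,.0756]
for n in('wrist','scene'):
    P=cloud(viewer.camera(n));d=P[...,:2]-o;cx,cy=d@X,d@Y
    t=(abs(cx-.028)<.02)&(abs(P[...,2]-.158)<.004)&(cy>-.03)&(cy<.05)
    q=np.sort(cy[t]); print(n,t.sum(),'tab y range',q[[int(len(q)*.05),int(len(q)*.95)]] if len(q) else '',np.median(cx[t]))
    m=(abs(cx)<.2)&(abs(cy)<.22)&(abs(P[...,2]-.11)<.012)
    print(cv2.minAreaRect(P[m][:,:2].astype(np.float32)))
d=pickle.load(open('d.pkl','rb'))
for n in d:
    P=cloud(d[n]);e=P[...,:2]-o;cx,cy=e@X,e@Y
    t=(abs(cx-.028)<.02)&(abs(P[...,2]-.158)<.004)&(cy>-.05)&(cy<.05);q=np.sort(cy[t]);print('before',n,q[[int(len(q)*.05),int(len(q)*.95)]])
E
```

```text
wrist 1240 tab y range [0.00781757 0.01868109] 0.027899210323091676
((0.5522556900978088, 0.11011761426925659), (0.26912587881088257, 0.1949414163827896), 16.180898666381836)
scene 38 tab y range [-0.01112037  0.02006836] 0.034386573878888604
((0.5630815625190735, 0.07520906627178192), (0.27504947781562805, 0.3298098146915436), 16.658363342285156)
before top [-0.02211684 -0.01351021]
before scene [-0.02287953 -0.01351376]
```

The tab moved about 31 to 33 mm on top of roughly 2 mm of initial play. The stall at rising force fits the end stop, and the carrier has not moved. I'll back off slightly and then lift.

{"method": "carry_out", "body": {
  "moves": [
    [0,0,0,0,0,0],
    [-0.15,0,0,0,0,0],
    [-0.15,0,0,0,0,0],
    [0,0,-0.15,0,0,0],
    [0,0,-0.3,0,0,0],
    [0,0,-0.6,0,0,0],
    [0,0,-1,0,0,0],
    [0,0,-1,0,0,0],
    [0,0,-1,0,0,0],
    [-1,0,0,0,0,0],
    [-1,0,0,0,0,0],
    [-1,0,0,0,0,0],
    [-1,0,0,0,0,0],
    [-1,0,0,0,0,0],
    [0,0,0,0,0,0],
    [0,0,0,0,0,0]
  ]
}}

```text
time: 12.22
ee_pos: [0.6189, -0.1204, 0.2741]
eef_rot: [0.599, 0.8, -0.0, -0.001]
ft_force: [-0.2, 0.7, -0.2]
width: 0.0409
grip_force: 0.0
```

```bash
python3 - <<'E'
from g import *;rep()
from bench import viewer
A=np.radians(16.3);X=np.array([np.cos(A),np.sin(A)]);Y=np.array([-np.sin(A),np.cos(A)]);o=[.5615,.0756]
for n in('top','scene'):
    c=viewer.camera(n);P=cloud(c);d=P[...,:2]-o;cx,cy=d@X,d@Y
    t=(abs(cx-.028)<.02)&(abs(P[...,2]-.158)<.004)&(cy>-.05)&(cy<.05);q=np.sort(cy[t])
    p=(abs(cx+.028)<.008)&(abs(cy+.02)<.035)
    print(n,t.sum(),'tab y',q[[int(len(q)*.05),int(len(q)*.95)]] if len(q) else '','pad z',np.median(P[...,2][p]))
    m=(abs(cx)<.2)&(abs(cy)<.22)&(abs(P[...,2]-.11)<.012);print(cv2.minAreaRect(P[m][:,:2].astype(np.float32)))
    if n=='top': cv2.imwrite('pics/t8.png',cv2.resize(c["pixels"][150:295,195:400,::-1],None,fx=3.5,fy=3.5,interpolation=cv2.INTER_CUBIC))
E
```

```text
t 12.225 carrier xy mm 0.1 -204.3 tip above lid 150.1 yaw y 16.35 tilt [-0.0011  0.0004] w 0.040949117692114026 F [-0.2  0.7 -0.2] [-0.05  0.01 -0.04]
top 44 tab y [0.01101773 0.01973656] pad z 0.13579262294767258
((0.5619036555290222, 0.07495661079883575), (0.2703506052494049, 0.33059632778167725), 16.649240493774414)
scene 42 tab y [0.01078278 0.02026797] pad z 0.13543027304330313
((0.5647183656692505, 0.07551848888397217), (0.27299055457115173, 0.3298933804035187), 16.5355224609375)
```

View pics/t8.png

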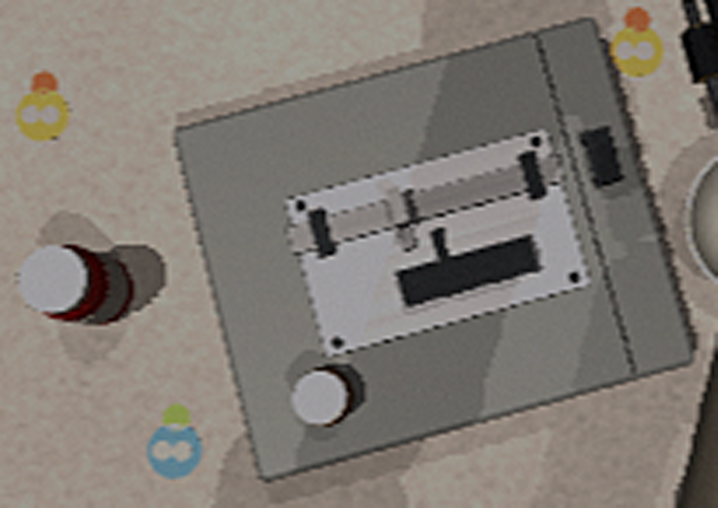

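The bolt tab at (403,215) is now past the tooth at (440,245). It measures y ≈ +15.4 mm, so the bolt is about 35 mm open. The catch top is back at 136 mm, and the carrier and jar have not moved.

```bash
python3 -c "
from bench import r
print(r.close_job())"
```

```text
the job is handed in; nothing more can be done
None
```

I handed the job in; no verdict came back. My last measurements show the bolt open about 35 mm of 36, the catch back up, the hand clear, and the carrier and sugar jar where they started; I didn't measure the shaker and bowl again.

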